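Switch on the furnace at its guarded toggle

TASK

Switch on the furnace heater: with the fingertips, lift the red guard on the console back by its lip until it stays up by itself, push the toggle under it over to on (away from you), then tip the guard forward so that it drops shut over it. Work gently, do not pinch the guard or the toggle or force them against their stops, leave the yellow-guarded switch alone, and do not pick up or disturb anything that stands around.

Things in the scene. Friction and masses are not known exactly. Their poses are not given: they have to be found in the camera images.
- console: Furnace control console, a grey steel box 240 deep (x) x 300 wide (y) x 110 mm tall, fixed on the table. Origin: centre of its underside, x to its back. The two guarded switches stand side by side on the front of its deck, 150 mm apart; either may be the left one. Behind them on the deck: green pilot lamps 13 mm tall, a temperature controller 28 mm tall and a knob 19 mm tall.
- red_switch: The red-guarded switch (furnace heater): black base plate 76 (x) x 70 (y) x 6 mm at the front edge of the console's deck (deck 110 mm above the table). Origin: on the deck, under the toggle and the middle of the base; x points to the console's back, y left, z up. The console's front face lies at x = -40 mm, with free space before it.
- red_lip (a point): Middle of the front edge of the red guard's lifting lip. With the guard shut it lies at x = -54, z = 28 mm from the switch's origin, 14 mm beyond the console's front face. The lip is 56 wide, 3 thick; it juts 18 mm forward from the foot of the guard's apron (outer face x = -36, lower edge z = 22), flaring 17 degrees upward; a finger reaches its underside from the front and below.
- red_hinge (a point): Middle of the red guard's hinge pin, along y, at x = +31, z = 34 mm from the switch's origin. The plastic guard is a hood open below: roof 71 long, 66 wide (60 inside its cheeks), its top 47 mm and underside 44 mm above the deck when shut. It clears the toggle in both positions. Two black lugs carry the pin at y = -36 and +36, up to 40 mm above the deck.
- red_guard (a joint): Angle of the red guard, rad: 0 shut, grows as the lip is raised, stop at 1.95 (22 degrees past upright). About 45 g, turns freely, no spring: about 0.2 N at the lip lifts it. Let go below about 1.5 it drops shut; tipped past that it falls back on its stop and stays, its lip then 57 mm behind and 115 mm above the switch's origin, until tipped forward again.
- red_tip (a point): Near the top of the steel toggle lever under the red guard, 32 mm from the lever's pivot, which lies at x = 0, z = 8 mm from the switch's origin. The lever's flat is 13 wide (y), 6.5 thick. In off it leans 24 degrees to the front (tip at x = -13, z = 37 mm), in on 24 degrees to the back (x = +13).
- red_toggle (a joint): Angle of the red switch's toggle about y, rad: 0 off (leaning to the front, towards the robot), 0.84 on (leaning to the back, away from the robot). It snaps over: past the middle (0.42) it goes on to its end by itself and stays; about 2 N near its tip moves it, and there is a hard stop at each end.
- yellow_switch: The yellow-guarded switch (vacuum pump): black base plate 76 (x) x 70 (y) x 6 mm at the front edge of the console's deck (deck 110 mm above the table). Origin: on the deck, under the toggle and the middle of the base; x points to the console's back, y left, z up. The console's front face lies at x = -40 mm, with free space before it.
- yellow_lip (a point): Middle of the front edge of the yellow guard's lifting lip. With the guard shut it lies at x = -54, z = 28 mm from the switch's origin, 14 mm beyond the console's front face. The lip is 56 wide, 3 thick; it juts 18 mm forward from the foot of the guard's apron (outer face x = -36, lower edge z = 22), flaring 17 degrees upward; a finger reaches its underside from the front and below.
- yellow_hinge (a point): Middle of the yellow guard's hinge pin, along y, at x = +31, z = 34 mm from the switch's origin. The plastic guard is a hood open below: roof 71 long, 66 wide (60 inside its cheeks), its top 47 mm and underside 44 mm above the deck when shut. It clears the toggle in both positions. Two black lugs carry the pin at y = -36 and +36, up to 40 mm above the deck.
- yellow_guard (a joint): Angle of the yellow guard, rad: 0 shut, grows as the lip is raised, stop at 1.95 (22 degrees past upright). About 45 g, turns freely, no spring: about 0.2 N at the lip lifts it. Let go below about 1.5 it drops shut; tipped past that it falls back on its stop and stays, its lip then 57 mm behind and 115 mm above the switch's origin, until tipped forward again.
- yellow_tip (a point): Near the top of the steel toggle lever under the yellow guard, 32 mm from the lever's pivot, which lies at x = 0, z = 8 mm from the switch's origin. The lever's flat is 13 wide (y), 6.5 thick. In off it leans 24 degrees to the front (tip at x = -13, z = 37 mm), in on 24 degrees to the back (x = +13).
- yellow_toggle (a joint): Angle of the yellow switch's toggle about y, rad: 0 off (leaning to the front, towards the robot), 0.84 on (leaning to the back, away from the robot). It snaps over: past the middle (0.42) it goes on to its end by itself and stays; about 2 N near its tip moves it, and there is a hard stop at each end.
- union: Bystander: stainless pipe union, 28 wide, 39 tall, standing on the table just in front of the console (mm). Origin: underside, at its middle.
- vial: Bystander: amber glass vial with white cap, 22 wide, 50 tall, standing on the console's deck between the two switches (mm). Origin: underside, at its middle.
- flask: Bystander: amber bottle with blue cap, 62 wide, 125 tall, on the table to the left (+y) of the console (mm). Origin: underside, at its middle.
- beaker: Bystander: glass beaker, 60 wide, 75 tall, on the table to the right (-y) of the console (mm). Origin: underside, at its middle.
- end_cap: Bystander: aluminium pipe cap, 30 wide, 22 tall, on the table in front of the console on its left (mm). Origin: underside, at its middle.
- crucible: Bystander: white ceramic crucible, 42 wide, 30 tall, on the table in front of the console on its right (mm). Origin: underside, at its middle.
- spanner: Bystander: steel spanner, 170 long, lying flat on the table in front of the console (mm). Origin: underside, at its middle; lies along its x.
- screwdriver: Bystander: screwdriver with blue handle, 180 long, lying on the table left of the console (mm). Origin: underside, at its middle; lies along its x.

How it is judged (in metres and radians):
On the way, in this order (a step that is already met when the one before it is completed fails the run):
1. the red guard is lifted back past upright (1.55 rad) while its toggle is still off (value of joint red_guard above 1.55 rad and value of joint red_toggle below 0.25 rad), for 0.1 s.
2. with the guard standing back, the toggle is pushed over to on (value of joint red_toggle above 0.74 rad and value of joint red_guard above 1.55 rad), for 0.05 s.
At the end, for the whole second after the job is handed in: The red toggle is on (within 0.08 rad of its stop), the red guard has dropped shut over it (within 0.05 rad), the yellow guard is shut and its toggle still off, and every loose thing is within 20 mm of where it stood (value of joint red_toggle above 0.76 rad and value of joint each of red_guard, yellow_guard below 0.05 rad and value of joint yellow_toggle below 0.08 rad and distance of each of union, vial, flask, beaker, end_cap, crucible, spanner, screwdriver from where it was at the start of the episode below 0.02 m); the robot touches nothing.
It fails at once if the red guard is pinched or forced (more than 25 N) (contact force between any of the fingers, the arm and red_guard above 25 N).
It fails at once if the red toggle is pinched or forced (more than 25 N) (contact force between any of the fingers, the arm and red_toggle above 25 N).
It fails at once if the yellow-guarded switch is opened or flipped (value of joint any of yellow_guard, yellow_toggle above 0.15 rad).
It fails at once if something standing around is picked up, knocked over or shifted by more than 20 mm (distance of any of union, vial, flask, beaker, end_cap, crucible, spanner, screwdriver from where it was at the start of the episode above 0.02 m or angle between any of vial, union, flask, beaker, end_cap, crucible's own z axis and vertical above 0.35 rad).
It also fails if it takes over 53 s, if anything falls off the work surface, if the arm or the gripper's body presses on something with over 40 N, if the wrist force passes 120 N, or if a joint passes its speed limit or range.

ROBOT

A 6-joint arm with a two-finger parallel gripper is mounted at the origin on the work surface. World frame = base frame: x ahead of the robot, y to its left, z up, the work surface at z = 0. Lengths are in mm, angles in rad, forces in N, time in s.
With the tool pointing down it reaches from about 350 to 725 mm from the base axis. Payload 4.3 kg.
Tool frame: the origin (TCP) lies at the centre of the arm's flange, where the gripper is bolted on; the fingertips stand 173 mm ahead of it and the grasp point (between the pads) lies 155 mm ahead of it; z points along the fingers, x is the direction in which the jaws open and shut, and the axes are right-handed (so a half turn about z gives the same grasp; the last joint's range is limited). The gripper opens to 85 mm and grips with 20 to 120 N. Pads are 22 mm wide; open, the fingers measure 114 mm over their backs; the gripper's body (76 mm by 85 mm) begins 54 mm behind the grasp point. The pads swing forward as they close: fully open they stand 13 mm farther back than shut.
Start: joints at [-1.375, 0.377, 0.081, 1.274, 0, 1.46], TCP at [173.115, -548.342, 404.729] pointing down, gripper open.
Joint ranges: [-2.72, 2.72], [-0.84, 1.66], [-1.02, 1.22], [-1.77, 2.12], [-1.37, 1.28], [-3.14, 3.14]. Speed limits (rad/s): [2.57, 2.57, 3.14, 3.14, 3.14, 3.14].

INTERFACE

Orientations are given as a unit quaternion [x, y, z, w].
In Python, from plant import env gives the robot as it stands. The module is installed in compiled form; this text tells all that it offers.
- The arm moves only by the tool send_rows, never from a script. Its arguments are lists of equal length, an entry for each row: "jaw": the closure, from 0 (fully open) to 1 (shut); "delta_pos": the shift along the world's x, y, z in cm, a list of three; "twist": the turn, a rotation vector about the world's x, y, z in rad, a list of three. A call has 1 to 8 rows; each row shifts and turns the commanded pose from where the row before left it; what a row does not reach is not made up. A row lasts 1/12 s, in which the tool goes at most 41.7 mm and 7.16 degrees, less where a joint would pass 70% of its speed; a pose out of reach is approached as far as the arm can. A call is refused whole if a number of a shift passes 4.17 or a number of a turn 0.125, either way. A call with a gripper value outside its range is refused whole. The fingers move at their own pace and stop on an object; the grip force is fixed at half the most. Time passes only in rows, so rows that do not move let the fingers close. It gives the time, the measured TCP pose, the force and the opening at its end, in the units of the state.
- env.observe(): the state, without advancing time (a new reading comes with each control period).
- env.read_camera(name): name is "scene" or "top" or "wrist"; returns the picture (400x640x3 uint8, red, green, blue); there is no depth.
- env.camera_info(name): a dict with "K" (3x3 intrinsics, pixels), "k1" (the pictures are not rectified: a ray, as slopes to the right and down, at radius r is drawn at 1 + k1 r^2 times it, then the intrinsics apply), "R" (3x3) and "t" (3): a world point X has camera coordinates R X + t; the wrist camera has in their place "tool_from_camera" (4x4, takes a point from camera to tool coordinates, whose origin is the TCP and whose axes are the tool frame's). Camera axes: x right, y down, z forward; pixel columns grow to the right and rows downward; lengths in mm; the calibration is good to about 2 mm. A picture is of the moment at which its call begins: read the wrist's pose just before it. camera_info takes no time and is no camera call.
- env.job_done(): hands the job in, once; it reports no verdict.
The state is a dict: "time": time; "joint_pos": joint angles; "joint_vel": joint speeds; "tau": joint torques, N m; "ee_pos": TCP position; "orientation": TCP orientation; "contact_force": force on the tool from outside, world axes, zero at the start; "ft_torque": the same for the moment, N m; "width": finger opening in mm.
Only numpy, scipy, OpenCV 4.12 (cv2) and the standard library are available. Lean on these libraries where they do the work, as an engineer would, in place of code of your own. Each camera call takes 0.05 s, during which the arm holds its last target. There are 200 camera calls.

## Working session

There is one attempt and no reset: what is moved stays moved. The work goes in short steps, Python scripts to look and compute and a tool call to move; the robot and the scene stay as the last step left them, time stands still between calls to the robot, and variables do not carry over. Pictures are saved under pics/ and viewed, about 8 in all and at most 12, crops included, and the job is handed in when it is done.

Besides the shell and the picture viewer there is one more tool, called after "Call:" by a JSON object that holds its "fn" and its "kwargs". send_rows: Moves the arm, as the interface text tells. Its arguments: {"type":"object","properties":{"jaw":{"type":"array"},"delta_pos":{"type":"array"},"twist":{"type":"array"}},"required":["jaw","delta_pos","twist"]}

```bash
mkdir -p pics; python3 - <<'E'
from plant import env
import cv2,numpy as np
s=env.observe();print(s)
for n in("scene","top"):
    im=env.read_camera(n);cv2.imwrite(f"pics/{n}0.png",im[...,::-1]);np.save(f"{n}0.npy",im)
for n in("scene","top","wrist"):print(n,env.camera_info(n))
a=cv2.imread("pics/scene0.png");b=cv2.imread("pics/top0.png")
E
```

```text
{'time': 0.0, 'joint_pos': array([-1.37529804e+00,  3.78062531e-01,  7.96087731e-02,  1.27440609e+00,
        3.21846955e-05,  1.46049244e+00]), 'joint_vel': array([ 0.00075973, -0.00073964, -0.00191384, -0.00099177, -0.00028872,
       -0.00093876]), 'tau': array([-1.25335286e-03, -4.63601661e+01,  2.69877201e+01,  2.09637964e-02,
        9.83003929e-06, -5.26198690e-06]), 'ee_pos': array([ 173.05547406, -548.01330687,  403.75418902]), 'orientation': array([ 8.06553414e-01, -5.91160322e-01, -7.49087376e-04, -7.09688657e-04]), 'contact_force': array([0.36939625, 0.20389066, 0.09485848]), 'ft_torque': array([ 0.0892412 ,  0.01070312, -0.03892288]), 'width': 85.1470048811638}
scene {'K': array([[384.03802645,   0.        , 316.97655318],
       [  0.        , 384.03802645, 200.09656004],
       [  0.        ,   0.        ,   1.        ]]), 'k1': -0.026968542748117254, 'R': array([[-0.52117743,  0.85330869, -0.01543939],
       [ 0.55700759,  0.32638711, -0.76368449],
       [-0.64661939, -0.40661498, -0.64540501]]), 't': array([ 252.699712  , -238.07605172, 1367.70106322])}
top {'K': a
[... 248 characters left out ...]
257685, -0.01802325, -0.18498081],
       [ 0.18482763,  0.0098379 , -0.98272171]]), 't': array([  53.49665504,  562.3664692 , 1022.3398212 ])}
wrist {'K': array([[281.73247649,   0.        , 322.49025895],
       [  0.        , 281.73247649, 202.5444492 ],
       [  0.        ,   0.        ,   1.        ]]), 'k1': -0.01805239483615883, 'tool_from_camera': array([[ 9.99999018e-01, -1.08626238e-03, -8.85325665e-04,
        -1.33619308e-02],
       [ 1.27977308e-03,  9.65296109e-01,  2.61154713e-01,
        -6.61469494e+01],
       [ 5.70918879e-04, -2.61155590e-01,  9.65296551e-01,
         2.96753642e+01],
       [ 0.00000000e+00,  0.00000000e+00,  0.00000000e+00,
         1.00000000e+00]])}
```

View pics/scene0.png

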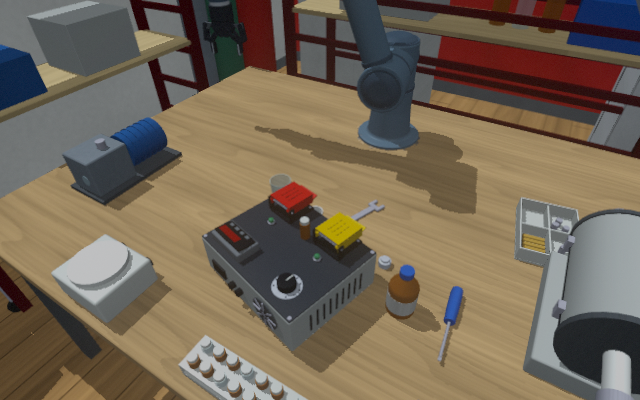

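View pics/top0.png

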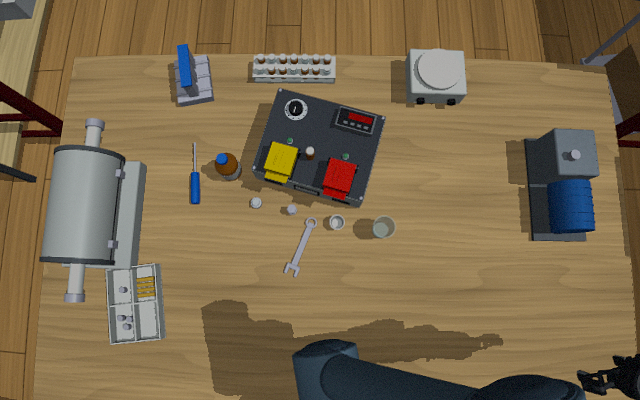

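The console is turned to the right of the base x axis by about 15°. The red switch is on its right (top view at about 340,177), yellow on its left (281,160). The union (291,210) and crucible (336,222) stand in front. Next I measure.

```bash
cat >h.py <<'E'
import numpy as np,cv2
from plant import env
from scipy.spatial.transform import Rotation as Ro
def ray(n,uv,pose=None):
    i=env.camera_info(n);uv=np.atleast_2d(np.float64(uv))[:,None]
    d=cv2.undistortPoints(uv,i["K"],np.array([i["k1"],0,0,0.]))[:,0] 
    d=np.c_[d,np.ones(len(d))]
    if pose is None: return -i["R"].T@i["t"],d@i["R"]
    T=i["tool_from_camera"];R=Ro.from_quat(pose["orientation"]).as_matrix()
    return R@T[:3,3]+pose["ee_pos"],d@(R@T[:3,:3]).T
def plane(n,uv,z,pose=None):
    c,d=ray(n,uv,pose);return c+d*((z-c[2])/d[:,2])[:,None]
def tri(n1,a,n2,b):
    c1,d1=ray(n1,a);c2,d2=ray(n2,b);d1,d2=d1[0],d2[0]
    s=np.linalg.lstsq(np.c_[d1,-d2],c2-c1,rcond=None)[0]
    p,q=c1+s[0]*d1,c2+s[1]*d2;return (p+q)/2,np.linalg.norm(p-q)
def proj(n,X):
    i=env.camera_info(n);x=np.atleast_2d(X)@i["R"].T+i["t"];s=x[:,:2]/x[:,2:]
    s=s*(1+i["k1"]*(s**2).sum(1,keepdims=True));return s*[i["K"][0,0],i["K"][1,1]]+i["K"][:2,2]
def masks(im):
    h=cv2.cvtColor(im,cv2.COLOR_RGB2HSV).astype(int);H,S,V=h[...,0],h[...,1],h[...,2]
    return {"red":((H<6)|(H>174))&(S>180)&(V>90),"yel":(H>20)&(H<34)&(S>180)&(V>90)}
def blob(m,roi):
    k=np.zeros(m.shape,np.uint8);x0,y0,x1,y1=roi;k[y0:y1,x0:x1]=m[y0:y1,x0:x1]
    return max(cv2.findContours(k,0,1)[0],key=cv2.contourArea)
E
python3 - <<'E'
from h import *
np.set_printoptions(precision=1,suppress=True)
for n,roi,(yroi) in(("top",(315,150,365,205),0),("scene",(262,175,322,222),0)):
    im=np.load(n+"0.npy");m=masks(im)
    for c,r in(("red",roi),("yel",(250,130,305,190) if n=="top" else(305,205,370,255))):
        k=blob(m[c],r);R=cv2.minAreaRect(k);print(n,c,cv2.contourArea(k),R,"\n",cv2.boxPoints(R))
        print(plane(n,[R[0]],157),"\n",plane(n,cv2.boxPoints(R),157))
im=np.load("top0.npy")[80:240,240:400,::-1];a=cv2.resize(im,None,fx=3.7,fy=3.7,interpolation=cv2.INTER_CUBIC)
cv2.imwrite("pics/t1.png",a)
im=np.load("scene0.npy")[165:275,255:385,::-1];cv2.imwrite("pics/s1.png",cv2.resize(im,None,fx=5,fy=5,interpolation=cv2.INTER_CUBIC))
E
```

```text
top red 723.5 ((339.16241455078125, 174.54776000976562), (27.59586524963379, 28.611663818359375), 16.389541625976562) 
 [[321.9 184.4]
 [330.  156.9]
 [356.4 164.7]
 [348.4 192.2]]
[[610.7   8.8 157. ]] 
 [[585.4  50.3 157. ]
 [654.9  31.7 157. ]
 [636.3 -33.3 157. ]
 [567.4 -13.8 157. ]]
top yel 726.5 ((280.7826232910156, 157.91912841796875), (28.503734588623047, 28.4652156829834), 15.64224624633789) 
 [[263.2 167.8]
 [270.9 140.4]
 [298.3 148.1]
 [290.7 175.5]]
[[650.3 152.3 157. ]] 
 [[624.6 194.5 157. ]
 [695.3 178.6 157. ]
 [676.4 109.9 157. ]
 [606.3 126.6 157. ]]
scene red 677.5 ((291.8620300292969, 196.6551513671875), (37.390899658203125, 29.150482177734375), 34.508522033691406) 
 [[268.2 198.1]
 [284.7 174.1]
 [315.5 195.2]
 [299.  219.3]]
[[618.1  18.4 157. ]] 
 [[648.9 -24.5 157. ]
 [556.2 -44.7 157. ]
 [587.1  61.5 157. ]
 [671.8  73.  157. ]]
scene yel 925.0 ((338.77679443359375, 229.80491638183594), (41.838340759277344, 33.537750244140625), 33.023868560791016) 
 [[312.1 232.5]
 [330.4 204.3]
 [365.5 227.1]
 [347.2 255.3]]
[[657.  159.7 157. ]] 
 [[690.9 117.2 157. ]
 [597.3 105.8 157. ]
 [622.7 202.7 157. ]
 [708.7 206.3 157. ]]
```

View pics/t1.png

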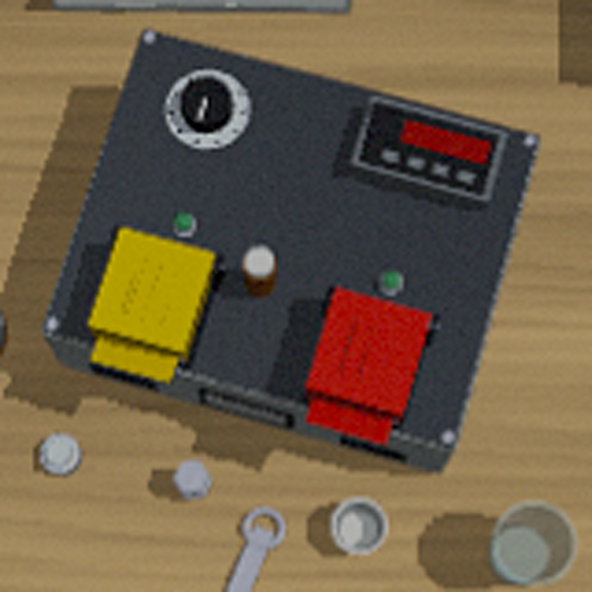

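View pics/s1.png

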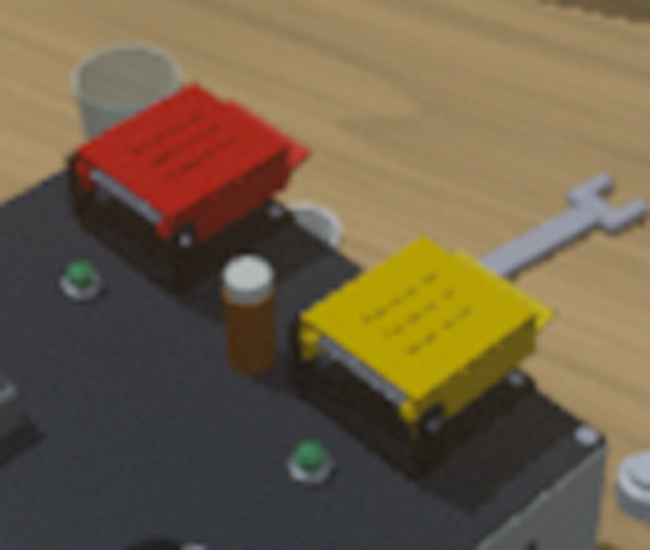

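```bash
python3 - <<'E'
from h import *
np.set_printoptions(precision=1,suppress=True)
t=lambda p:(np.array(p)+.5)/3.7-.5+[240,80]
s=lambda p:(np.array(p)+.5)/5-.5+[255,165]
def rep(l,P):
    c=P.mean(0);f=P[[0,1]].mean(0)-P[[3,2]].mean(0);w=P[[0,3]].mean(0)-P[[1,2]].mean(0)
    print(l,c,"len",np.hypot(*f[:2]),"wid",np.hypot(*w[:2]),"yaw",np.degrees([np.arctan2(f[1],f[0]),np.arctan2(-w[0],w[1])]));return c
r=rep("topred",plane("top",t([(334,287),(433,313),(402,418),(307,390)]),157))
y=rep("topyel",plane("top",t([(120,227),(217,249),(186,360),(90,325)]),157))
print(y-r)
c=rep("screws",plane("top",t([(148,37),(530,141),(448,437),(52,324)]),110))
r=rep("scred",plane("scene",s([(160,230),(77,153),(195,85),(293,148)]),157))
y=rep("scyel",plane("scene",s([(415,397),(300,320),(424,237),(540,310)]),157))
print(y-r)
for a,b in(((383,318),(185,160)),((154,290),(420,315))): print(tri("top",t(a),"scene",s(b)))
for n,p,z in(("vial",(260,260),160),("union",(192,478),39),("cruc",(359,525),30),("endcap",(60,453),22)):print(n,plane("top",t(p),z))
E
```

```text
topred [610.5   8.2 157. ] len 73.22611799411088 wid 66.15810475368245 yaw [-14.6 -15. ]
topyel [650.3 151.7 157. ] len 74.59513064447127 wid 67.53935603444039 yaw [-13.7 -16. ]
[ 39.8 143.5   0. ]
screws [709.4  59.5 110. ] len 224.3400549941593 wid 285.0544127636427 yaw [-15.2 -15.3]
scred [614.5  13.4 157. ] len 74.70775055801985 wid 66.38109400799367 yaw [-14.6 -17.6]
scyel [651.2 156.  157. ] len 71.70369562918509 wid 63.25525626942283 yaw [-15.9 -13.1]
[ 36.7 142.6   0. ]
(array([626.2,   9.6, 161.7]), np.float64(23.174898143752465))
(array([650. , 153.2, 154.4]), np.float64(3.9495172488761727))
vial [[671.1  81.2 160. ]]
union [[544.2 130.4  39. ]]
cruc [[513.2   8.4  30. ]]
endcap [[564.  230.4  22. ]]
```

Call:
{"fn": "send_rows", "kwargs": {"jaw": [1,1,1,1,1,1,1,1], "delta_pos": [[1.7,2.6,0],[1.7,2.6,0],[1.7,2.6,0],[1.7,2.6,0],[1.7,2.6,0],[1.7,2.6,0],[1.7,2.6,0],[1.7,2.6,0]], "twist": [[0,0,0.107],[0,0,0.107],[0,0,0.107],[0,0,0.107],[0,0,0.107],[0,0,0.107],[0,0,0.107],[0,0,0.107]]}}

```text
time: 0.77
ee_pos: [309.5, -338.8, 404.4]
orientation: [0.98, -0.201, -0.0, -0.0]
contact_force: [0.6, 0.1, 0.3]
width: 0.0
```

Call:
{"fn": "send_rows", "kwargs": {"jaw": [1,1,1,1,1,1,1,1], "delta_pos": [[1.7,2.6,0],[1.7,2.6,0],[1.7,2.6,0],[1.7,2.6,0],[0.2,2.6,0],[0.2,2.6,0],[0.2,2.6,0],[0.2,2.6,0]], "twist": [[0,0,0.107],[0,0,0.107],[0,0,0.107],[0,0,0.107],[0,0,0.107],[0,0,0.107],[0,0,0.107],[0,0,0.107]]}}

```text
time: 1.43
ee_pos: [384.9, -130.9, 404.4]
orientation: [0.975, 0.224, -0.0, -0.0]
contact_force: [-0.0, 0.7, -0.1]
width: -0.2
```

Call:
{"fn": "send_rows", "kwargs": {"jaw": [1,1,1,1,1,1,1,1], "delta_pos": [[0.2,2.6,0],[0.2,2.6,0],[0.2,2.6,0],[0.2,2.6,0],[0.2,2.6,0],[0.2,2.6,0],[0.2,2.6,0],[0.2,2.6,0]], "twist": [[0,0,0.107],[0,0,0.107],[0,0,0.107],[0,0,0.107],[0,0,0.107],[0,0,0.107],[0,0,0.107],[0,0,0.107]]}}

```text
time: 2.1
ee_pos: [400.7, 77.0, 404.4]
orientation: [0.794, 0.608, -0.0, -0.0]
contact_force: [1.5, 1.0, 0.3]
width: -0.1
```

Call:
{"fn": "send_rows", "kwargs": {"jaw": [1,1,1,1,1,1,1,1], "delta_pos": [[0,0,0],[0,0,0],[0,0,0],[0,0,0],[0,0,0],[0,0,0],[0,0,0],[0,0,0]], "twist": [[-0.03,-0.112,0],[-0.03,-0.112,0],[-0.03,-0.112,0],[-0.03,-0.112,0],[-0.03,-0.112,0],[-0.03,-0.112,0],[-0.03,-0.112,0],[-0.03,-0.112,0]]}}

```text
time: 2.77
ee_pos: [400.3, 75.7, 404.8]
orientation: [0.71, 0.542, 0.275, 0.356]
contact_force: [0.2, 0.5, -0.5]
width: -0.1
```

```bash
cat >>h.py <<'E'
O=np.array([612,9.5,110.]);yaw=np.radians(-15.2)
W=np.array([[np.cos(yaw),-np.sin(yaw),0],[np.sin(yaw),np.cos(yaw),0],[0,0,1]])
def st():
    s=env.observe();R=Ro.from_quat(s["orientation"]).as_matrix();L=W.T@R
    p=W.T@(s["ee_pos"]-O);tip=p+173*L[:,2]
    print("t",round(s["time"],2),"q",s["joint_pos"].round(2),"ee",s["ee_pos"].round(1),"F",s["contact_force"].round(1),"w",round(s["width"],1))
    print("local tip",tip.round(1),"upper corner",(tip+11*L[:,1]*np.sign(L[2,1])).round(1),"\ntool z",L[:,2].round(3),"x",L[:,0].round(3),"y",L[:,1].round(3));return s,L
E
python3 -c "
from h import *
st()"
```

```text
t 2.77 q [ 0.14 -0.33 -0.93  0.07 -0.32  0.25] ee [400.3  75.7 404.8] F [ 0.2  0.5 -0.5] w -0.1
local tip [-82.7   8.9 191.8] upper corner [-76.1   8.8 200.6] 
tool z [ 0.803  0.003 -0.596] x [-0.     1.     0.005] y [ 0.596 -0.004  0.803]
```

Call:
{"fn": "send_rows", "kwargs": {"jaw": [1,1,1,1,1,1,1,1], "delta_pos": [[0.2,-0.5,-2],[0.2,-0.5,-2],[0,0,-2],[0,0,-2],[0,0,-2],[0,0,-2],[0,0,-2],[0,0,-2]], "twist": [[0.02,0.072,0],[0.02,0.072,0],[0,0,0],[0,0,0],[0,0,0],[0,0,0],[0,0,0],[0,0,0]]}}

```text
time: 3.43
ee_pos: [429.9, 75.3, 267.2]
orientation: [0.742, 0.562, 0.218, 0.292]
contact_force: [0.2, 0.6, 0.4]
width: -0.1
```

```bash
python3 -c "
from h import *
st()
im=env.read_camera('scene')[...,::-1];a=cv2.resize(im[130:270,230:390],None,fx=4,fy=4,interpolation=cv2.INTER_CUBIC)
cv2.imwrite('pics/s2.png',a)"
```

```text
t 3.43 q [ 0.11 -0.02 -1.02 -0.14 -0.26  0.29] ee [429.9  75.3 267.2] F [0.2 0.6 0.4] w -0.1
local tip [-75.7  13.8  30. ] upper corner [-67.7  13.8  37.4] 
tool z [ 0.678 -0.011 -0.735] x [ 0.011  1.    -0.005] y [ 0.735 -0.005  0.678]
```

View pics/s2.png

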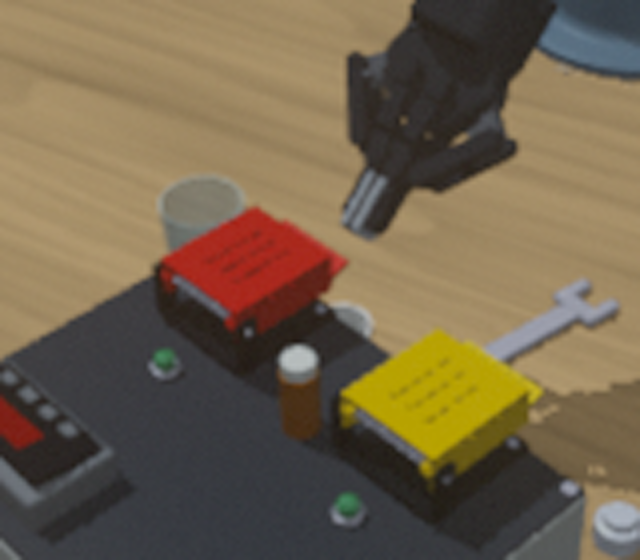

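The finger tip shows at about (321,188) in the scene picture, in front of and to the left of the red lip. The arm sits at a joint 3 limit, so I reduce the tilt.

Call:
{"fn": "send_rows", "kwargs": {"jaw": [1,1,1], "delta_pos": [[0.5,-0.9,-0.3],[0.5,-0.9,-0.3],[0,0,0]], "twist": [[0.018,0.065,0],[0.018,0.065,0],[0,0,0]]}}

```text
time: 3.73
ee_pos: [440.4, 56.3, 262.1]
orientation: [0.761, 0.576, 0.178, 0.241]
contact_force: [1.3, -0.0, -0.3]
width: 0.1
```

```bash
python3 -c "
from h import *
s,L=st()
T=O+W@np.array([-75.7,13.8,30]);print('old tip px',proj('scene',T))
im=env.read_camera('wrist')[...,::-1];cv2.imwrite('pics/w1.png',im)"
```

```text
t 3.73 q [ 0.04  0.01 -0.93  0.05 -0.18  0.26] ee [440.4  56.3 262.1] F [ 1.3 -0.  -0.3] w 0.1
local tip [-79.   -1.9  10.1] upper corner [-69.9  -1.9  16.4] 
tool z [ 0.571 -0.012 -0.821] x [ 0.012  1.    -0.006] y [ 0.821 -0.006  0.572]
old tip px [[318.73844471 187.90915743]]
```

View pics/w1.png

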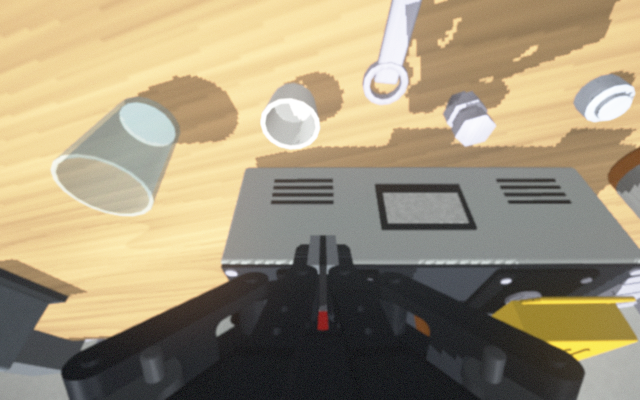

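The wrist view looks up past the closed fingers (tips at about 322,238). They are level with the switch, and a bit of red shows behind them at (322,320). The predicted tip pixel (319,188) agrees with the seen one within 2 px. I go in under the lip.

Call:
{"fn": "send_rows", "kwargs": {"jaw": [1,1,1,1], "delta_pos": [[0.7,-0.1,-0.1],[0.7,-0.1,0],[0.6,-0.1,0],[0,0,0]], "twist": [[0,0,0],[0,0,0],[0,0,0],[0,0,0]]}}

```text
time: 4.12
ee_pos: [460.9, 54.3, 261.4]
orientation: [0.76, 0.576, 0.18, 0.242]
contact_force: [0.3, 0.4, -0.3]
width: 0.2
```

```bash
python3 -c "
from h import *
s,L=st()
# arc of P: lift contact on lip, stay at (-49,24.) rotating about hinge
c=np.array([31,34.]);v=np.array([-80,-11.])
for th in np.arange(0,1.9,.2):
    C,S=np.cos(th),np.sin(th);print(round(th,1),(c+[v[0]*C+v[1]*S,-v[0]*S+v[1]*C]).round(1))"
```

```text
t 4.12 q [ 0.03  0.05 -0.89  0.04 -0.18  0.25] ee [460.9  54.3 261.4] F [ 0.3  0.4 -0.3] w 0.2
local tip [-58.    2.    9.8] upper corner [-49.1   1.9  16.2] 
tool z [ 0.575 -0.01  -0.818] x [ 0.01   1.    -0.005] y [ 0.818 -0.005  0.575]
0.0 [-49.  23.]
0.2 [-49.6  39.1]
0.4 [-47.  55.]
0.6 [-41.2  70.1]
0.8 [-32.6  83.7]
1.0 [-21.5  95.4]
1.2 [ -8.2 104.6]
1.4 [  6.6 111. ]
1.6 [ 22.3 114.3]
1.8 [ 38.5 114.4]
```

Call:
{"fn": "send_rows", "kwargs": {"jaw": [1,1,1,1,1,1,1,1], "delta_pos": [[0,0,0.8],[0,0,0.8],[0,0,0.8],[0.1,0,0.8],[0.1,0,0.8],[0.3,-0.1,0.75],[0.3,-0.1,0.75],[0,0,0]], "twist": [[0,0,0],[0,0,0],[0,0,0],[0,0,0],[0,0,0],[0,0,0],[0,0,0],[0,0,0]]}}

```text
time: 4.78
ee_pos: [469.2, 52.2, 318.0]
orientation: [0.76, 0.576, 0.181, 0.243]
contact_force: [0.5, 1.1, 1.4]
width: -0.2
```

```bash
python3 -c "
from h import *
s,L=st()
im=env.read_camera('scene')[...,::-1];a=cv2.resize(im[120:270,230:390],None,fx=4,fy=4,interpolation=cv2.INTER_CUBIC)
cv2.imwrite('pics/s3.png',a)"
```

```text
t 4.78 q [ 0.03 -0.02 -0.78  0.21 -0.18  0.25] ee [469.2  52.2 318. ] F [0.5 1.1 1.4] w -0.2
local tip [-49.2   2.1  66.7] upper corner [-40.2   2.1  73. ] 
tool z [ 0.577 -0.009 -0.817] x [ 0.01   1.    -0.004] y [ 0.817 -0.006  0.577]
```

View pics/s3.png

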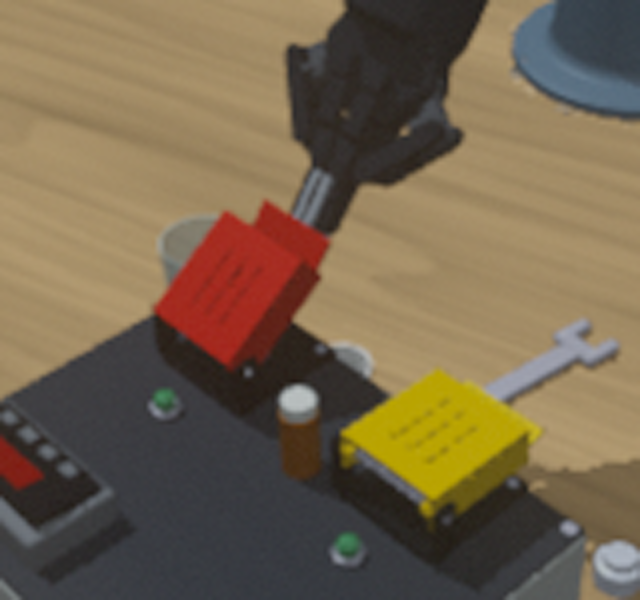

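The guard rides on the finger, lifted about 35° (lip at about (300,225) in the crop). Continuing the arc.

Call:
{"fn": "send_rows", "kwargs": {"jaw": [1,1,1,1,1,1,1,1], "delta_pos": [[0.4,-0.1,0.55],[0.4,-0.1,0.55],[0.5,-0.15,0.6],[0.5,-0.15,0.6],[0.65,-0.2,0.45],[0.65,-0.2,0.45],[0.7,-0.2,0.3],[0.7,-0.2,0.3]], "twist": [[0,0,0],[0,0,0],[0,0,0],[0,0,0],[0,0,0],[0,0,0],[0,0,0],[0,0,0]]}}

```text
time: 5.5
ee_pos: [513.6, 38.9, 354.4]
orientation: [0.76, 0.576, 0.18, 0.241]
contact_force: [1.1, -0.1, -0.3]
width: 0.2
```

Call:
{"fn": "send_rows", "kwargs": {"jaw": [1,1,1,1,1,1], "delta_pos": [[0.7,-0.2,0.2],[0.7,-0.2,0.1],[0.5,-0.15,0],[0.3,-0.1,0],[0.3,-0.1,0],[0,0,0]], "twist": [[0,0,0],[0,0,0],[0,0,0],[0,0,0],[0,0,0],[0,0,0]]}}

```text
time: 6.0
ee_pos: [538.0, 31.5, 356.5]
orientation: [0.76, 0.576, 0.179, 0.241]
contact_force: [0.3, 0.2, 0.2]
width: -0.3
```

```bash
python3 -c "
from h import *
s,L=st()
im=env.read_camera('scene')[...,::-1];a=cv2.resize(im[100:270,230:390],None,fx=3.5,fy=3.5,interpolation=cv2.INTER_CUBIC)
cv2.imwrite('pics/s4.png',a)"
```

```text
t 6.0 q [-0.02  0.07 -0.58  0.33 -0.15  0.21] ee [538.   31.5 356.5] F [0.3 0.2 0.2] w -0.3
local tip [2.200e+01 1.000e-01 1.048e+02] upper corner [3.100e+01 1.000e-01 1.111e+02] 
tool z [ 0.573 -0.01  -0.819] x [ 0.01   1.    -0.005] y [ 0.819 -0.005  0.573]
```

View pics/s4.png

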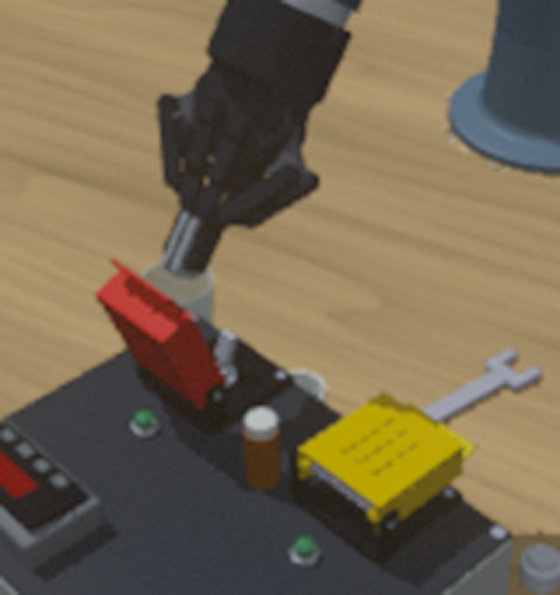

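The guard now stands back on its stop. The toggle is exposed and still leaning forward (off), at about (228,350) in the crop. Next I retreat and lower the finger in front of the toggle.

Call:
{"fn": "send_rows", "kwargs": {"jaw": [1,1,1,1,1,1,1,1], "delta_pos": [[-2,0.5,0],[-2,0.5,0],[-2,0.5,0],[-0.9,0.3,-2],[0,0,-2],[0,0,-2],[0,0,-2],[0,0,0]], "twist": [[0,0,0],[0,0,0],[0,0,0],[0,0,0],[0,0,0],[0,0,0],[0,0,0],[0,0,0]]}}

```text
time: 6.72
ee_pos: [465.7, 49.8, 272.6]
orientation: [0.761, 0.577, 0.176, 0.239]
contact_force: [-1.3, 0.9, -0.3]
width: -0.0
```

```bash
python3 -c "
from h import *
s,L=st()"
```

```text
t 6.72 q [ 0.02  0.04 -0.86  0.09 -0.17  0.24] ee [465.7  49.8 272.6] F [-1.3  0.9 -0.3] w -0.0
local tip [-53.6  -1.4  20.1] upper corner [-44.6  -1.5  26.4] 
tool z [ 0.567 -0.012 -0.824] x [ 0.009  1.    -0.008] y [ 0.824 -0.004  0.567]
```

Call:
{"fn": "send_rows", "kwargs": {"jaw": [1,1,1,1,1,1,1,1], "delta_pos": [[0.9,-0.2,0.5],[0.9,-0.2,0],[0.5,-0.1,0],[0.4,-0.1,0],[0.3,-0.1,0],[0.3,-0.1,0],[0.3,-0.1,0],[0.2,-0.1,0]], "twist": [[0,0,0],[0,0,0],[0,0,0],[0,0,0],[0,0,0],[0,0,0],[0,0,0],[0,0,0]]}}

```text
time: 7.38
ee_pos: [509.3, 39.5, 285.1]
orientation: [0.759, 0.575, 0.182, 0.244]
contact_force: [0.8, -0.6, -0.0]
width: -0.0
```

```bash
python3 -c "
from h import *
s,L=st()"
```

```text
t 7.38 q [-0.    0.1  -0.76  0.11 -0.16  0.22] ee [509.3  39.5 285.1] F [ 0.8 -0.6 -0. ] w -0.0
local tip [-6.7  0.5 34.1] upper corner [ 2.2  0.5 40.4] 
tool z [ 0.579 -0.009 -0.815] x [ 0.01   1.    -0.003] y [ 0.815 -0.006  0.579]
```

```bash
python3 -c "
from h import *
s,L=st()
im=env.read_camera('scene')[...,::-1];a=cv2.resize(im[150:230,255:345],None,fx=6.6,fy=6.6,interpolation=cv2.INTER_CUBIC)
cv2.imwrite('pics/s5.png',a)"
```

```text
t 7.38 q [-0.    0.1  -0.76  0.11 -0.16  0.22] ee [509.3  39.5 285.1] F [ 0.8 -0.6 -0. ] w -0.0
local tip [-6.7  0.5 34.1] upper corner [ 2.2  0.5 40.4] 
tool z [ 0.579 -0.009 -0.815] x [ 0.01   1.    -0.003] y [ 0.815 -0.006  0.579]
```

View pics/s5.png

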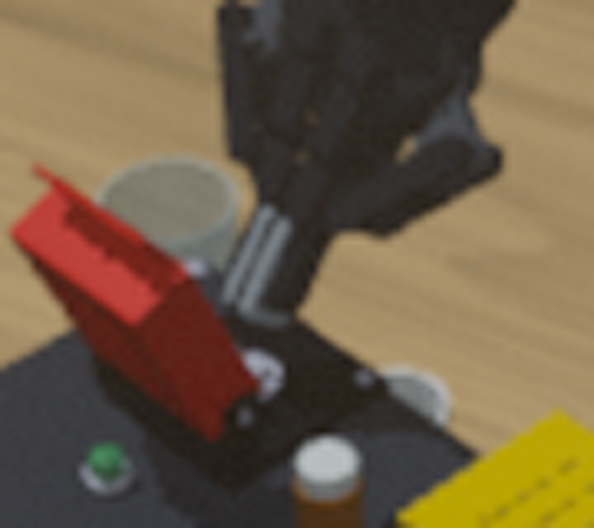

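Call:
{"fn": "send_rows", "kwargs": {"jaw": [1,1,1,1,1,1,1,1], "delta_pos": [[-2,0.5,0],[-2,0.5,0],[-2,0.5,1],[0,0,3],[0,0,3],[0,0,3],[0,0,3],[0,0,3]], "twist": [[0,0,0],[0,0,0],[0,0,0],[0.032,0.118,0],[0.032,0.118,0],[0.032,0.118,0],[0.032,0.118,0],[0.032,0.118,0]]}}

```text
time: 8.1
ee_pos: [448.5, 54.8, 407.8]
orientation: [0.794, 0.605, 0.035, 0.054]
contact_force: [1.3, -0.1, -0.9]
width: 0.1
```

```bash
python3 -c "
from h import *
s,L=st()
w=env.read_camera('wrist');c=env.read_camera('scene')
P=np.array([[-13,0,37],[13,0,37],[0,0,8.]]);X=O+P@W.T
ps=proj('scene',X)
i=env.camera_info('wrist');T=i['tool_from_camera'];R=Ro.from_quat(s['orientation']).as_matrix()
x=((X-s['ee_pos'])@R-T[:3,3])@T[:3,:3];q=x[:,:2]/x[:,2:];pw=q*(1+i['k1']*(q**2).sum(1,keepdims=True))*i['K'][0,0]+i['K'][:2,2]
print(ps,pw)
u,v=pw[2].astype(int);u=np.clip(u,50,590);v=np.clip(v,50,350)
a=cv2.resize(w[v-50:v+50,u-50:u+50],(390,390),interpolation=2);u2,v2=ps[2].astype(int);b=cv2.resize(c[v2-30:v2+30,u2-30:u2+30],(390,390),interpolation=2)
print('crop origins',u-50,v-50,u2-30,v2-30)
cv2.imwrite('pics/m1.png',np.hstack([a,b])[...,::-1])"
```

```text
t 8.1 q [-0.01  0.06 -0.32  1.07 -0.04  0.26] ee [448.5  54.8 407.8] F [ 1.3 -0.1 -0.9] w 0.1
local tip [-147.4   -0.9  126.2] upper corner [-136.5   -1.   127.6] 
tool z [ 0.129 -0.011 -0.992] x [ 0.004  1.    -0.01 ] y [ 0.992 -0.003  0.129]
[[294.73080246 194.76233335]
 [286.01506559 199.88693975]
 [291.15650811 206.89787973]] [[324.91363244 315.20845796]
 [324.9682017  333.8602086 ]
 [324.98013061 304.90307487]]
crop origins 274 254 261 176
```

View pics/m1.png

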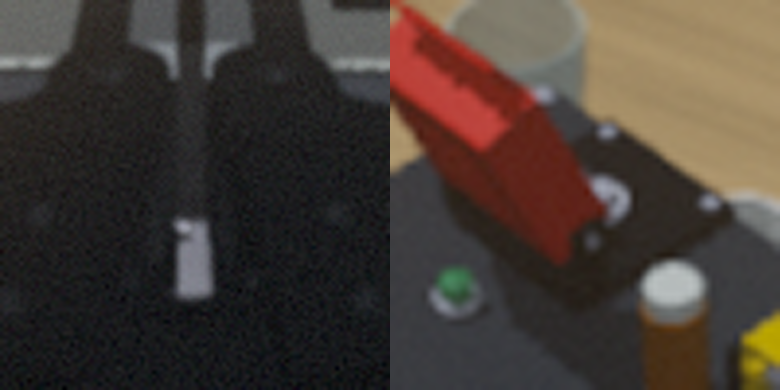

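The toggle is on: in the wrist crop the lever runs from its nut at v≈312 to v≈330, close to the on prediction of 334 and well away from off at 315. In the scene view the lever no longer stands forward. Now I go over the guard.

Call:
{"fn": "send_rows", "kwargs": {"jaw": [1,1,1,1,1,1,1,1], "delta_pos": [[0,0,3],[2.6,-0.7,0],[2.6,-0.7,0],[2.6,-0.7,0],[2.6,-0.7,0],[2.6,-0.7,0],[0,0,0],[0,0,0]], "twist": [[0,0,0],[0,0,0],[0,0,0],[0,0,0],[0,0,0],[0,0,0],[0,0,0],[0,0,0]]}}

```text
time: 8.87
ee_pos: [580.3, 19.4, 434.5]
orientation: [0.794, 0.604, 0.036, 0.056]
contact_force: [0.2, 0.1, 0.6]
width: 0.1
```

```bash
python3 -c "
from h import *
s,L=st()"
```

```text
t 8.87 q [-0.07  0.31  0.06  1.19 -0.04  0.2 ] ee [580.3  19.4 434.5] F [0.2 0.1 0.6] w 0.1
local tip [-10.3  -0.7 153. ] upper corner [  0.6  -0.7 154.5] 
tool z [ 0.133 -0.011 -0.991] x [ 0.005  1.    -0.01 ] y [ 0.991 -0.004  0.133]
```

Call:
{"fn": "send_rows", "kwargs": {"jaw": [1,1,1,1,1,1], "delta_pos": [[2.5,-0.7,0],[2.5,-0.7,0],[2.5,-0.7,0],[2.5,-0.7,0],[0,0,0],[0,0,0]], "twist": [[0,0,0],[0,0,0],[0,0,0],[0,0,0],[0,0,0],[0,0,0]]}}

```text
time: 9.37
ee_pos: [679.5, -8.2, 434.9]
orientation: [0.794, 0.605, 0.036, 0.056]
contact_force: [-1.1, -0.0, 0.2]
width: 0.0
```

```bash
python3 -c "
from h import *
s,L=st()"
```

```text
t 9.37 q [-0.1   0.53  0.39  1.3  -0.03  0.17] ee [679.5  -8.2 434.9] F [-1.1 -0.   0.2] w 0.0
local tip [ 92.6  -1.3 153.4] upper corner [103.5  -1.3 154.9] 
tool z [ 0.132 -0.011 -0.991] x [ 0.005  1.    -0.01 ] y [ 0.991 -0.003  0.132]
```

Call:
{"fn": "send_rows", "kwargs": {"jaw": [1,1,1,1,1,1,1,1], "delta_pos": [[0,0,-2],[0,0,-2],[0,0,-2],[0,0,-0.8],[0,0,0],[-0.5,0.1,0],[-0.5,0.1,0],[-0.4,0.1,0]], "twist": [[0,0,0],[0,0,0],[0,0,0],[0,0,0],[0,0,0],[0,0,0],[0,0,0],[0,0,0]]}}

```text
time: 10.03
ee_pos: [665.2, -5.0, 370.3]
orientation: [0.794, 0.604, 0.038, 0.057]
contact_force: [-0.7, -0.9, 0.5]
width: 0.2
```

Call:
{"fn": "send_rows", "kwargs": {"jaw": [1,1,1,1,1,1,1,1], "delta_pos": [[-0.5,0.1,0],[-0.5,0.2,0],[-0.5,0.1,0],[-0.5,0.1,0],[-0.5,0.2,0],[-0.5,0.1,0],[-0.5,0.1,0],[-0.5,0.2,0]], "twist": [[0,0,0],[0,0,0],[0,0,0],[0,0,0],[0,0,0],[0,0,0],[0,0,0],[0,0,0]]}}

```text
time: 10.7
ee_pos: [625.0, 5.8, 368.3]
orientation: [0.794, 0.604, 0.037, 0.056]
contact_force: [0.6, -0.3, -0.2]
width: 0.3
```

```bash
python3 -c "
from h import *
s,L=st()
im=env.read_camera('scene');k=blob(masks(im)['red'],(255,140,325,225));print(cv2.contourArea(k),cv2.boundingRect(k))
k=blob(masks(np.load('scene0.npy'))['red'],(255,140,325,225));print(cv2.contourArea(k),cv2.boundingRect(k))"
```

```text
t 10.7 q [-0.08  0.42  0.04  1.06 -0.03  0.18] ee [625.    5.8 368.3] F [ 0.6 -0.3 -0.2] w 0.3
local tip [36.7 -2.  86.8] upper corner [47.6 -2.1 88.3] 
tool z [ 0.134 -0.011 -0.991] x [ 0.005  1.    -0.01 ] y [ 0.991 -0.003  0.134]
708.5 (268, 172, 31, 42)
677.5 (270, 182, 46, 30)
```

Call:
{"fn": "send_rows", "kwargs": {"jaw": [1,1,1,1,1,1], "delta_pos": [[-0.5,0.1,0],[-0.5,0.2,0],[-0.5,0.1,0],[0,0,0],[0,0,0],[0,0,0]], "twist": [[0,0,0],[0,0,0],[0,0,0],[0,0,0],[0,0,0],[0,0,0]]}}

```text
time: 11.25
ee_pos: [610.7, 9.7, 368.5]
orientation: [0.794, 0.604, 0.037, 0.057]
contact_force: [-0.1, 0.7, 0.7]
width: 0.0
```

```bash
python3 -c "
from h import *
s,L=st()
im=env.read_camera('scene');k=blob(masks(im)['red'],(255,140,325,225));print(cv2.contourArea(k),cv2.boundingRect(k))"
```

```text
t 11.25 q [-0.08  0.39  0.    1.05 -0.04  0.19] ee [610.7   9.7 368.5] F [-0.1  0.7  0.7] w 0.0
local tip [21.9 -2.  87. ] upper corner [32.8 -2.  88.5] 
tool z [ 0.134 -0.011 -0.991] x [ 0.004  1.    -0.01 ] y [ 0.991 -0.003  0.134]
685.5 (270, 182, 46, 30)
```

The red blob's box is the same as at the start, so the guard is shut. I back off upward, do the final check, and then hand in.

Call:
{"fn": "send_rows", "kwargs": {"jaw": [1,1,1,1,1,1,1,1], "delta_pos": [[0,0,2],[0,0,2.5],[-2,0.5,2.5],[-2.5,0.5,1],[-2.5,0.5,0],[-2.5,0.5,0],[0,0,0],[0,0,0]], "twist": [[0,0,0],[0,0,0],[0,0,0],[0,0,0],[0,0,0],[0,0,0],[0,0,0],[0,0,0]]}}

```text
time: 11.97
ee_pos: [514.8, 29.9, 448.7]
orientation: [0.794, 0.605, 0.037, 0.057]
contact_force: [0.8, 0.2, -0.5]
width: 0.1
```

```bash
python3 -c "
from h import *
s,L=st()
im=env.read_camera('scene');o=np.load('scene0.npy')
for c,r in(('red',(255,140,325,225)),('yel',(305,205,370,255))):
  for z in(im,o):k=blob(masks(z)[c],r);print(c,cv2.contourArea(k),cv2.boundingRect(k),cv2.minAreaRect(k)[0])
a=np.hstack([cv2.resize(z[160:330,250:480],None,fx=1.7,fy=1.7) for z in(o,im)]);cv2.imwrite('pics/f.png',a[...,::-1])"
```

```text
t 11.97 q [-0.05  0.18 -0.08  1.18 -0.04  0.21] ee [514.8  29.9 448.7] F [ 0.8  0.2 -0.5] w 0.1
local tip [-75.9  -7.6 167.3] upper corner [-65.   -7.6 168.8] 
tool z [ 0.135 -0.01  -0.991] x [ 0.004  1.    -0.01 ] y [ 0.991 -0.003  0.135]
red 676.0 (270, 182, 46, 30) (292.5077209472656, 197.13845825195312)
red 677.5 (270, 182, 46, 30) (291.8620300292969, 196.6551513671875)
yel 928.0 (315, 212, 50, 37) (338.6537780761719, 229.72494506835938)
yel 925.0 (315, 212, 50, 37) (338.77679443359375, 229.80491638183594)
```

View pics/f.png

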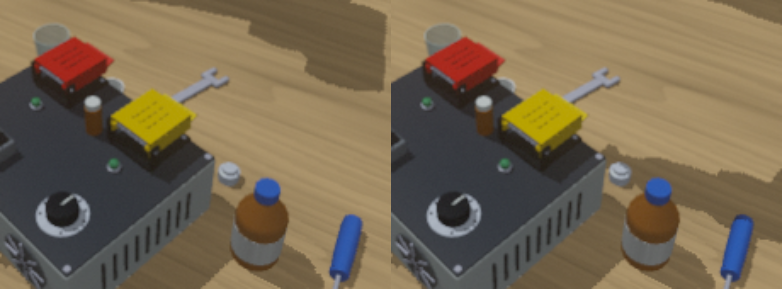

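Before and after match: both guards are shut and everything in view stands where it did.

```bash
python3 -c "
from plant import env
print(env.job_done())"
```

```text
the job is handed in; nothing more can be done
None
```

The furnace heater is switched on and I've handed the job in, after about 12 s of robot time. `job_done` gives no verdict. With the closed fingertips I lifted the red guard by its lip onto its back stop. I then pushed the toggle over to on, reached over the guard and tipped it forward so that it dropped shut.

**Last checks:**
- **Toggle:** before I closed the guard, the wrist picture showed the lever at its on position. It can't be seen now that the guard is down.
- **Guards:** in the scene picture, the red and yellow guards have the same outlines as at the start. I never touched the yellow-guarded switch.
- **Bystanders:** nothing visible in the before/after scene crop has moved. The crop does not show the union, and it shows the beaker and crucible only partly. I did not take a final top view.
- **Forces:** every contact force reading was below 2 N. I read it only between moves, so brief peaks could be missed.

**What did not go as planned:**
- **Tilt:** joint 3 reached its limit on the first approach, so I used a steeper finger tilt of about 35° from vertical.
- **Toggle push:** the fingertip ended about 9 mm higher than I intended, near the top of the lever, but the lever still went over.

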